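# Put the small beaker away in the lipped cabinet

### The job

Take the smaller of the two glass beakers out of the low carrier, stand it on the open bench top and let go, then take it again another way, so that the gripper stays clear of the roof. Tilt the beaker to pass it foot first over the front lip and under the header of the small white cabinet, and leave it standing upright on the cabinet's floor. It must not tip over or be banged, and the other loose things stay where they are.

Things in the scene. Friction and masses are not known exactly. Their poses are not given: they have to be found in the camera images.
- small_beaker_mid (a point): Centre (half-way up, on the axis) of the small clear glass beaker, the thing to move: round, open at the top, 52 mm in diameter (walls nearly straight), 61 mm tall, about 70 g, rigid. Its z axis points from foot to mouth. It starts upright in one pocket of the carrier (either one).
- big_beaker: The other clear glass beaker, 72 mm in diameter, 93 mm tall, in the carrier's other pocket; a bystander. Origin: centre of its foot.
- carrier: Fixed low grey open-topped carrier, 92 mm (x) x 178 mm (y) x 32 mm high, walls 6 mm. A cross wall makes two pockets side by side along y, about 80 mm square, centres at y = -0.043 and +0.043 m, floors 8 mm above the bench. Origin: centre of its underside; z up. The small beaker stands up to 37 mm above the walls.
- cabinet: Fixed low white cabinet, 103 mm deep (x), 240 mm wide (y), 102 mm high. Origin: centre of its underside; z up; the open front looks to its own -x. Inner floor at z = 0.008 m, from x = -0.0415 (lip) to x = 0.0435 (back wall), 220 mm wide inside. Side walls 10 mm thick, 50 mm high in front of the header, full height behind it. Empty.
- lip_edge (a point): Middle of the inner top edge of the cabinet's front lip, at x = -0.0415, z = 0.032 m in the cabinet's frame. The lip is 10 mm thick, runs along the whole front and rises 24 mm above the inner floor. Same axes as the cabinet.
- header_edge (a point): Middle of the lower front edge of the cabinet's header board, at x = 0.0005, z = 0.090 m in its frame; board 10 mm thick, full width, up to the roof (top z = 0.102), which covers all behind it. From lip to header the opening is 42 mm in x and 58 mm in z: too small for the upright beaker either way; it passes foot first along its own axis, mouth leaning 20 to 30 degrees to the cabinet's -x.
- rack_corner (a point): Bench point at the far right corner of the nearest fixed tube rack. From here the rack reaches 165 mm towards the robot (-x) and 170 mm to the left (+y), 181 mm high; more racks of about that height stand to its left and behind. On the wall at the right hangs a glove box: from x = 0.46 to 0.70 m, out to y = -0.45 m, its underside 0.38 m above the bench; keep the arm clear of it.
- tape: Roll of tape lying flat, 103 mm across, 25 mm high; a bystander. Origin: centre of its underside.
- biro: Pen lying flat, 145 mm long; a bystander. Origin: centre of its underside.
- marker: Marker pen lying flat, 130 mm long; a bystander. Origin: centre of its underside.
Mind the look-alikes: they are no part of the job. Leave any orange or yellow look-alike of the part that bears small_beaker_mid alone.

How it is judged:
By the outcome, as a careful person would: the job done as asked, in the order asked, and still so for the second after the job is handed in, with the robot touching nothing.
It also fails if it takes over 64 s, if anything falls off the work surface, if the arm or the gripper's body presses on something with over 40 N, if the wrist force passes 120 N, or if a joint passes its speed limit or range.

### The arm

A 7-joint arm with a two-finger parallel gripper is mounted at the origin on a cart in front of the work surface, level with it; the furniture and walls round the work are solid. World frame = base frame: x ahead of the robot, y to its left, z up, the work surface at z = 0. Lengths are in m, angles in rad, forces in N, time in s.
With the tool pointing down it reaches from about 0.425 to 0.875 m from the base axis. Payload 4.7 kg.
Tool frame: the origin (TCP) lies midway between the tips of the shut fingers; the grasp point (between the pads) lies 19 mm behind it; z points along the fingers, x is the direction in which the jaws open and shut, and the axes are right-handed (so a half turn about z gives the same grasp; the last joint's range is limited). The gripper opens to 87 mm and grips with 3 to 60 N. Pads are 19 mm wide; open, the fingers measure 117 mm over their backs; the gripper's body (75 mm by 190 mm) begins 51 mm behind the grasp point.
Start: joints at [-1.118, 0.321, -0.07, 1.45, 0.023, 1.371, -0.057], TCP at [0.276, 0.588, 0.223] pointing down, gripper open.
Joint ranges: [-2.86, 2.86], [-0.3, 2.09], [-1.38, 1.24], [0.06, 2.45], [-1.56, 4.7], [0.09, 2.05], [-2.69, 2.69]. Speed limits (rad/s): [2.57, 2.57, 3.14, 3.14, 3.14, 3.14, 3.14].

### API

Orientations are given as a rotation vector (axis times angle).
In Python, from bench import get_state, eyes, ticket gives the robot as it stands.
- The arm moves only by the tool carry_out, never from a script. Its argument "motion" is a list of rows, each a list of 2 entries, a list of its own where there are three numbers: the shift along the world's x, y, z in m, then the turn about the world's z in rad. A call has 1 to 20 rows; each row is the pose to reach, as a shift and turn from the pose commanded when the call began; what a row does not reach only later rows make up. A row lasts 1/10 s, in which the tool goes at most 50 mm and 8.59 degrees, less where a joint would pass 70% of its speed; a pose out of reach is approached as far as the arm can. A call with a gripper value outside its range is refused whole. "grip" is the gripper command: -1 is fully open, 1 is shut, values between are in proportion, set as the call begins (left out, the last holds). The fingers move at their own pace and stop on an object; "squeeze" is the grip in N (left out, the last holds). Time passes only in rows, so rows that repeat a pose let the fingers close. It gives the time, the measured TCP pose, the force and the opening at its end, in the units of the state.
- get_state(): the state, without advancing time (a new reading comes with each control period).
- eyes.get_image(name): name is "side" or "top" or "wrist"; returns a dict with "pixels" (420x560x3 uint8, blue, green, red), "mtx" (3x3 intrinsics, pixels), "extrinsics" (4x4, takes a point from camera to world coordinates). Camera axes: x right, y down, z forward; pixel columns grow to the right and rows downward; lengths in m; the calibration is good to about 2 mm. A picture is of the moment at which its call begins. There is no depth.
- ticket.close_job(): hands the job in, once; it reports no verdict.
The state is a dict: "time": time; "joint_positions": joint angles; "qd": joint speeds; "joint_torque": joint torques, N m; "position": TCP position; "tool_rot": TCP orientation; "ft_force": force on the tool from outside, world axes, zero at the start; "torque": the same for the moment, N m; "grip_width": opening from 0.0 (shut) to 1.0 (fully open).
Only numpy, scipy, OpenCV 4.12 (cv2) and the standard library are available. Lean on these libraries where they do the work, as an engineer would, in place of code of your own. Each camera call takes 0.05 s, during which the arm holds its last target. There are 200 camera calls.

## Working session

There is one attempt and no reset: what is moved stays moved. The work goes in short steps, Python scripts to look and compute and a tool call to move; the robot and the scene stay as the last step left them, time stands still between calls to the robot, and variables do not carry over. Pictures are saved under pics/ and viewed, about 8 in all and at most 12, crops included, and the job is handed in when it is done.

Besides the shell and the picture viewer there is one more tool, called after "Call:" as name([rows], argument=value, ...), one row to a line, values as JSON. carry_out: Moves the arm, as the interface text tells. Its arguments: {"type":"object","properties":{"motion":{"type":"array","items":{"type":"array"}},"grip":{"type":"number"},"squeeze":{"type":"number"}},"required":["motion"]}

```bash
mkdir -p pics; ls
cat > h.py <<'E'
import numpy as np, cv2
from bench import get_state, eyes, ticket
def shot(n,tag):
    d=eyes.get_image(n); np.savez(f'pics/{tag}.npz',**{k:np.array(v) for k,v in d.items()}); cv2.imwrite(f'pics/{tag}.png',d['pixels']); return d
def load(tag): return dict(np.load(f'pics/{tag}.npz'))
def plane(d,uv,z):
    T=d['extrinsics']; r=T[:3,:3]@np.linalg.solve(d['mtx'],[uv[0],uv[1],1.]); o=T[:3,3]; return o+r*(z-o[2])/r[2]
def proj(d,p):
    T=d['extrinsics']; q=d['mtx']@(T[:3,:3].T@(np.array(p,float)-T[:3,3])); return q[:2]/q[2]
def crop(tag,u0,v0,u1,v1,s,out): cv2.imwrite(f'pics/{out}.png',cv2.resize(load(tag)['pixels'][v0:v1,u0:u1],None,fx=s,fy=s,interpolation=cv2.INTER_CUBIC))
E
python3 - <<'E'
from h import *
a=shot('top','t0');b=shot('side','s0')
s=get_state(); print({k:np.round(v,3) for k,v in s.items()})
for d in(a,b): print(np.round(d['extrinsics'],3),d['mtx'][0])
E
```

```text
pics
{'time': np.float64(0.1), 'joint_positions': array([-1.118,  0.322, -0.07 ,  1.452,  0.023,  1.371, -0.057]), 'qd': array([-0.   , -0.002, -0.   , -0.001, -0.001, -0.001, -0.001]), 'joint_torque': array([-1.0000e-03, -4.9257e+01, -4.0600e-01, -3.1340e+01, -6.4000e-02,
        3.9000e-02,  0.0000e+00]), 'position': array([0.276, 0.588, 0.222]), 'tool_rot': array([ 2.651e+00,  1.684e+00, -2.000e-03]), 'ft_force': array([ 0.431, -0.534,  0.268]), 'torque': array([ 0.002,  0.009, -0.01 ]), 'grip_width': np.float64(1.002)}
[[-2.700e-02 -9.980e-01  5.000e-02  4.730e-01]
 [-1.000e+00  2.700e-02  0.000e+00 -1.570e-01]
 [-1.000e-03 -5.000e-02 -9.990e-01  1.072e+00]
 [ 0.000e+00  0.000e+00  0.000e+00  1.000e+00]] [489.99143619   0.         276.08442157]
[[-0.998 -0.051  0.047  0.506]
 [-0.068  0.818 -0.571  0.465]
 [-0.009 -0.573 -0.82   0.934]
 [ 0.     0.     0.     1.   ]] [391.75059984   0.         283.42434271]
```

View pics/t0.png

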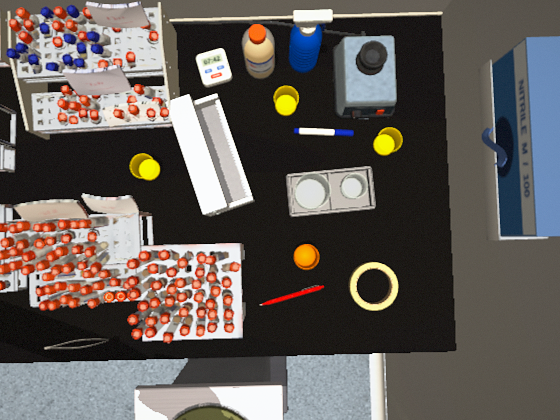

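View pics/s0.png

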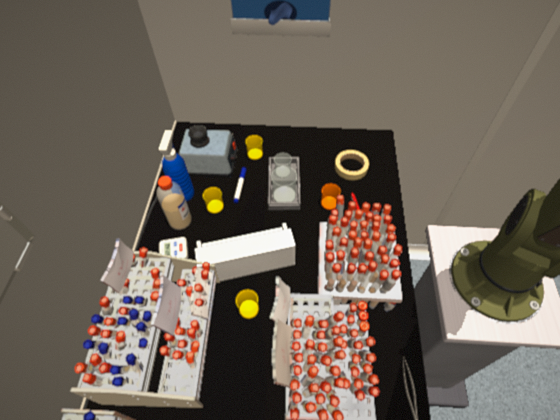

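Run:
```python
from h import *
d=load('t0')
for n,uv,z in [('small rim',(353,187),.069),('big rim',(311,192),.1),('carrier TL',(287,176),.032),('TR',(373,167),.032),('BR',(376,208),.032),('BL',(290,216),.032),('rack',(242,244),.181),('tape',(374,286),.02),('orange',(306,256),.03),('yel1',(388,140),.03),('yel2',(286,100),.03),('marker',(324,132),.01),('biroL',(262,304),0),('biroR',(324,288),0),('cabFarL',(171,100),.102),('cabNear',(208,215),.102),('lipfar',(220,95),.032),('lipnear',(253,203),.032),('bottle',(258,38),.18),('timer',(213,68),.05)]:
    print(n,np.round(plane(d,uv,z)[:2],3))
crop('t0',150,70,410,265,3,'c0')
```

```text
small rim [ 0.566 -0.316]
big rim [ 0.555 -0.227]
carrier TL [ 0.596 -0.182]
TR [ 0.611 -0.366]
BR [ 0.523 -0.369]
BL [ 0.511 -0.186]
rack [ 0.457 -0.093]
tape [ 0.357 -0.361]
orange [ 0.425 -0.217]
yel1 [ 0.668 -0.401]
yel2 [ 0.761 -0.184]
marker [ 0.694 -0.266]
biroL [ 0.323 -0.121]
biroR [ 0.354 -0.256]
cabFarL [0.747 0.048]
cabNear [ 0.515 -0.022]
lipfar [ 0.775 -0.043]
lipnear [ 0.541 -0.108]
bottle [ 0.837 -0.132]
timer [ 0.828 -0.031]
```

View pics/c0.png

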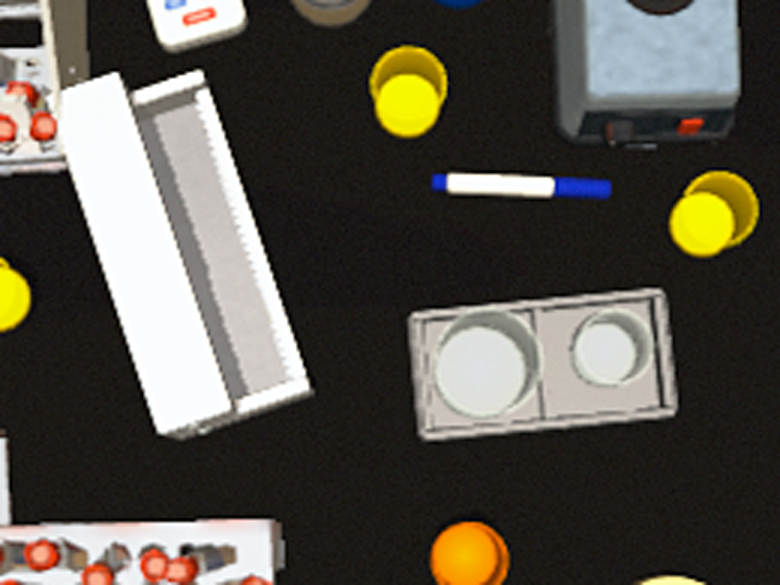

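Call:
carry_out([
  [[0.174,-0.138,0.08],0],
  [[0.174,-0.138,0.08],0],
  [[0.174,-0.138,0.08],-0.1],
  [[0.174,-0.138,0.08],-0.2],
  [[0.174,-0.138,0.08],-0.3],
  [[0.324,-0.388,0.08],-0.4],
  [[0.324,-0.388,0.08],-0.5],
  [[0.324,-0.388,0.08],-0.6],
  [[0.324,-0.388,0.08],-0.7],
  [[0.324,-0.388,0.08],-0.8],
  [[0.324,-0.388,0.08],-0.9],
  [[0.324,-0.688,0.08],-1.0],
  [[0.324,-0.688,0.08],-1.05],
  [[0.324,-0.688,0.08],-1.05],
  [[0.324,-0.688,0.08],-1.05],
  [[0.324,-0.688,0.08],-1.05],
  [[0.324,-0.688,0.08],-1.05],
  [[0.314,-0.808,0.08],-1.05],
  [[0.314,-0.808,0.08],-1.05],
  [[0.314,-0.808,0.08],-1.05],
], grip=-1)

```text
time: 2.1
position: [0.5877, -0.2264, 0.3024]
tool_rot: [3.136, 0.116, -0.002]
ft_force: [-0.1, -0.2, 0.6]
grip_width: 1.006
```

Run:
```python
from h import *
a=shot('wrist','w1')
s=get_state(); print({k:np.round(s[k],3) for k in('time','position','tool_rot','joint_positions','qd')})
print(np.round(a['extrinsics'],3),a['mtx'][0]); 
for p in [(.566,-.316,.069),(.66,-.1,.032)]: print(proj(a,p))
```

```text
{'time': np.float64(2.15), 'position': array([ 0.587, -0.228,  0.302]), 'tool_rot': array([ 3.135e+00,  1.120e-01, -3.000e-03]), 'joint_positions': array([-0.13 ,  0.277,  0.578,  1.396, -0.145,  1.512,  0.511]), 'qd': array([-0.042, -0.019, -0.038,  0.02 ,  0.001,  0.014, -0.078])}
[[ 0.997  0.071  0.02   0.582]
 [ 0.074 -0.955 -0.287 -0.148]
 [-0.001  0.288 -0.958  0.464]
 [ 0.     0.     0.     1.   ]] [313.16949568   0.         278.83263019]
[258.2073758  245.01225335]
[342.50690238  83.17489266]
```

View pics/w1.png

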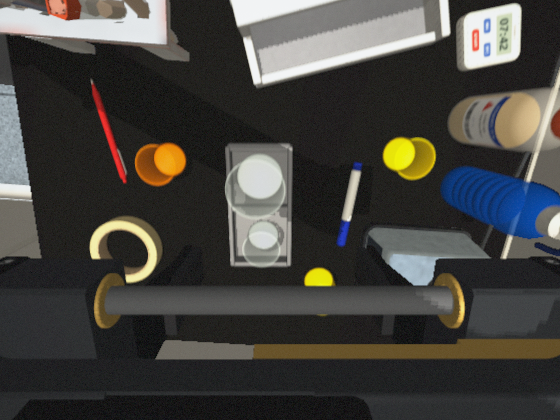

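Run:
```python
from h import *
im=load('w1')['pixels']
A=cv2.resize(im[135:275,215:305],None,fx=4,fy=4,interpolation=cv2.INTER_CUBIC) #360x560
im=load('t0')['pixels']
B=cv2.resize(im[90:222,165:260],None,fx=4,fy=4,interpolation=cv2.INTER_CUBIC) #380x528
o=np.zeros((560,760,3),np.uint8);o[:,:360]=A;o[:528,370:750]=B
cv2.imwrite('pics/c1.png',o)
```

```text
(no output)
```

View pics/c1.png

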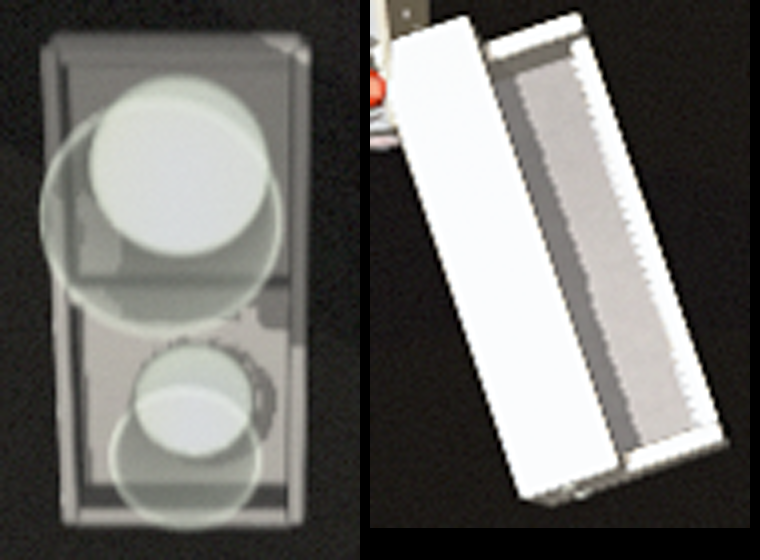

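Run:
```python
from h import *
w=load('w1');t=load('t0')
W=lambda X,Y,z:plane(w,(215+(X-.5)/4+0,135+Y/4),z)[:2]*1000
T=lambda X,Y,z:plane(t,(165+(X-370)/4,90+Y/4),z)[:2]*1000
p=lambda n,v:print(n,np.round(v,1))
p('foot',W(193,400,.010));p('rimc',(W(110,456,.069)+W(263,456,.069))/2);p('rim ends',W(186,385,.069));p('',W(186,528,.069)); p('rimdia',W(263,456,.069)-W(110,456,.069))
p('top rim',plane(t,(353,187),.069)[:2]*1000)
p('carrier BL',W(66,522,.032));p('BR',W(303,522,.032)); p('innerwall right y',W(186,512,.032));p('inner',W(84,500,.032)); p('TL',W(43,40,.032));p('TR',W(308,40,.032))
a,b=T(467,17,.102),T(618,466,.102);l,m=T(388,42,.102),T(522,500,.102);c,e=T(588,50,.032),T(716,440,.032)
for n,q in zip(['hdr far','hdr near','back far','back near','lip far','lip near'],[a,b,l,m,c,e]):p(n,q)
ang=lambda u,v:np.degrees(np.arctan2(*(u-v)[::-1]))
print(ang(a,b),ang(l,m),ang(c,e),np.linalg.norm(a-b),np.linalg.norm(l-m))
```

```text
foot [ 570.3 -323.8]
rimc [ 570.8 -321.5]
rim ends [ 569.1 -295.8]
 [ 572.2 -348.6]
rimdia [52.1  3.9]
top rim [ 565.7 -315.8]
carrier BL [ 525.7 -368.3]
BR [ 615.5 -361.6]
innerwall right y [ 570.9 -360.7]
inner [ 532.2 -358.6]
TL [ 512.4 -189. ]
TR [ 601.9 -182.4]
hdr far [758.1  11.2]
hdr near [530.6 -59.6]
back far [746.5  51.1]
back near [515.  -11.7]
lip far [759.  -41.3]
lip near [ 547.2 -105. ]
17.294775065538264 15.168864050329523 16.736114760727023 238.29496291892224 239.84566418726016
```

Call:
carry_out([
  [[-0.021,-0.05,0],0],
  [[-0.021,-0.1,0],0],
  [[-0.021,-0.1,-0.05],0],
  [[-0.021,-0.1,-0.1],0],
  [[-0.021,-0.1,-0.15],0],
  [[-0.021,-0.1,-0.19],0],
  [[-0.021,-0.1,-0.19],0],
  [[-0.021,-0.1,-0.19],0],
  [[-0.021,-0.1,-0.19],0],
])

```text
time: 3.05
position: [0.5709, -0.3205, 0.1156]
tool_rot: [3.137, 0.129, 0.006]
ft_force: [0.2, -0.8, 0.4]
grip_width: 1.004
```

Run:
```python
from h import *
a=shot('wrist','w2')
s=get_state(); print({k:np.round(s[k],4) for k in('time','position','tool_rot','joint_positions')})
print(proj(a,(.5695,-.321,.069)),proj(a,(.5695,-.321,.01)),proj(a,(.5695,-.295,.069)),proj(a,(.5955,-.321,.069)))
```

```text
{'time': np.float64(3.1), 'position': array([ 0.571 , -0.3206,  0.1158]), 'tool_rot': array([3.1366, 0.129 , 0.0072]), 'joint_positions': array([ 0.023 ,  0.4376,  0.5818,  1.5913, -0.2549,  1.184 ,  0.7393])}
[276.46900091 233.48182399] [276.64126153 210.06850819] [279.50262542 198.07232053] [312.84049504 236.23769565]
```

View pics/w2.png

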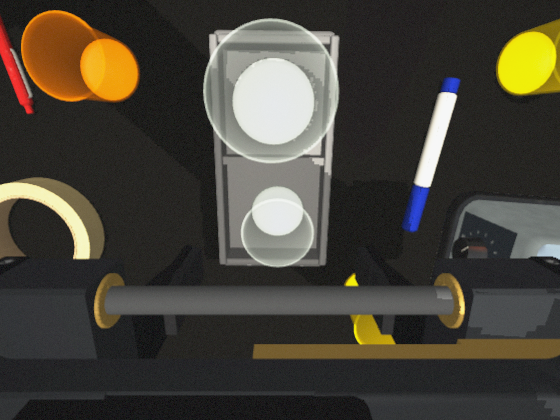

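Call:
carry_out([
  [[-0.001,0,-0.03],0],
  [[-0.001,0,-0.055],0],
  [[-0.001,0,-0.07],0],
  [[-0.001,0,-0.078],0],
  [[-0.001,0,-0.078],0],
  [[-0.001,0,-0.078],0],
])

```text
time: 3.7
position: [0.569, -0.3201, 0.0359]
tool_rot: [3.138, 0.129, 0.003]
ft_force: [0.1, -0.6, 0.9]
grip_width: 1.001
```

Call:
carry_out([
  [[0,0,0],0],
  [[0,0,0],0],
  [[0,0,0],0],
  [[0,0,0],0],
  [[0,0,0],0],
  [[0,0,0],0],
  [[0,0,0],0],
  [[0,0,0],0],
], grip=0.5, squeeze=8)

```text
time: 4.5
position: [0.5684, -0.3195, 0.0347]
tool_rot: [3.139, 0.129, 0.001]
ft_force: [0.0, 0.1, 0.7]
grip_width: 0.58
```

Call:
carry_out([
  [[0,0,0.02],0],
  [[0,0,0.05],0],
  [[0,0,0.09],0],
  [[0,0,0.11],0],
  [[0.02,0.04,0.11],0.05],
  [[0.046,0.083,0.11],0.1],
  [[0.072,0.125,0.11],0.15],
  [[0.092,0.165,0.11],0.2],
  [[0.092,0.165,0.11],0.2],
  [[0.092,0.165,0.07],0.2],
  [[0.092,0.165,0.03],0.2],
  [[0.092,0.165,0.01],0.2],
  [[0.092,0.165,0.002],0.2],
  [[0.092,0.165,-0.003],0.2],
  [[0.092,0.165,-0.005],0.2],
  [[0.092,0.165,-0.005],0.2],
  [[0.092,0.165,-0.005],0.2],
])

```text
time: 6.2
position: [0.6611, -0.1549, 0.031]
tool_rot: [3.11, 0.441, 0.004]
ft_force: [-0.4, -0.3, -0.2]
grip_width: 0.573
```

Run:
```python
from h import *
a=shot('wrist','w3');t=shot('top','t3')
s=get_state(); print({k:np.round(s[k],4) for k in('time','position','tool_rot','joint_positions','ft_force','grip_width')})
A=a['pixels'][:270]; B=cv2.resize(t['pixels'][90:210,170:390],None,fx=2.5,fy=2.5,interpolation=cv2.INTER_CUBIC)
o=np.zeros((570,560,3),np.uint8);o[:270]=A;o[270:570,:550]=B;cv2.imwrite('pics/c3.png',o)
```

```text
{'time': np.float64(6.3), 'position': array([ 0.6609, -0.1548,  0.0307]), 'tool_rot': array([3.1097e+00, 4.4160e-01, 3.0000e-03]), 'joint_positions': array([-0.1513,  0.5565,  0.4584,  1.5864, -0.2713,  1.0603,  0.6622]), 'ft_force': array([ 0.7232, -0.0882,  0.5824]), 'grip_width': np.float64(0.576)}
```

View pics/c3.png

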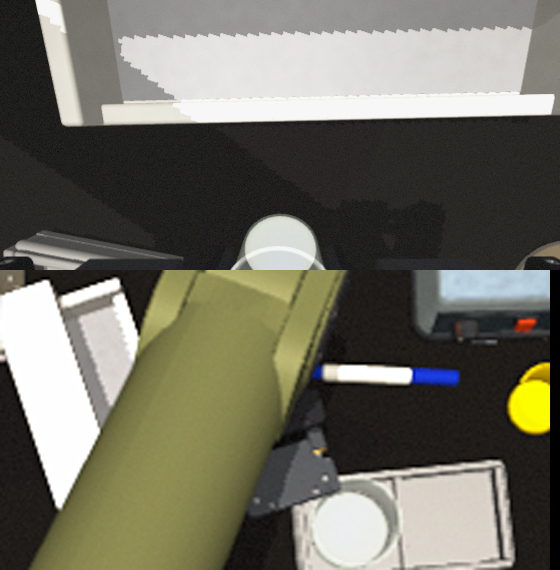

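Call:
carry_out([
  [[0,0,-0.001],0],
  [[0,0,-0.002],0],
  [[0,0,-0.003],0],
  [[0,0,-0.004],0],
  [[0,0,-0.005],0],
  [[0,0,-0.005],0],
  [[0,0,-0.005],0],
])

```text
time: 7.0
position: [0.6616, -0.1543, 0.0258]
tool_rot: [3.11, 0.442, 0.005]
ft_force: [0.7, 0.2, 6.5]
grip_width: 0.579
```

Run:
```python
from h import *
a=load('w3')
g=lambda u,v,z:plane(a,(u,v),z)[:2]*1000
P=[g(105,125,.032),g(553,115,.032),g(105,104.5,.032),g(553,94.5,.032)]
print(np.round(P,1)); 
for i in(0,2): print(np.degrees(np.arctan2(*(P[i+1]-P[i])[::-1])))
# automatic outer edge: first bright row from below
im=a['pixels'].astype(int).min(2); pts=[]
for u in range(200,520,20):
    v=130
    while im[v,u]<130: v-=1
    pts.append(g(u,v+.5,.032))
pts=np.array(pts); k=np.polyfit(pts[:,0],pts[:,1],1); print('outer lip',np.degrees(np.arctan(k[0])),np.polyval(k,660), np.std(pts[:,1]-np.polyval(k,pts[:,0])))
```

```text
[[ 557.5 -106.9]
 [ 768.7  -40.8]
 [ 556.3  -97.2]
 [ 763.7  -32.3]]
17.393326277171866
17.381988415299464
outer lip 17.471572288725472 -74.57965227534405 0.13744748434773166
```

Call:
carry_out([
  [[0,0,0.001],0],
  [[0,0,0.001],0],
  [[0,0,0.001],0],
  [[0,0,0.001],0],
  [[0,0,0.001],0],
  [[0,0,0.03],0],
  [[0,0,0.06],0.02],
  [[0,0,0.08],0.02],
  [[0,0,0.08],0.02],
  [[0,0,0.08],0.02],
], grip=-1)

```text
time: 8.0
position: [0.66, -0.1546, 0.1043]
tool_rot: [-3.106, -0.472, -0.0]
ft_force: [-0.1, 0.3, -0.8]
grip_width: 0.999
```

Run:
```python
from h import *
a=shot('wrist','w4')
s=get_state(); print({k:np.round(s[k],4) for k in('time','position','tool_rot','ft_force','grip_width')})
print(proj(a,(.661,-.154,.061)),proj(a,(.661,-.154,.002)))
T=lambda x,y:proj(a,(x,y,.061))
print(T(.661-.026,-.154),T(.661+.026,-.154),T(.661,-.128),T(.661,-.18))
```

```text
{'time': np.float64(8.05), 'position': array([ 0.6594, -0.1544,  0.1034]), 'tool_rot': array([-3.1052e+00, -4.7230e-01,  2.5000e-03]), 'ft_force': array([ 0.3806, -0.4297,  0.5245]), 'grip_width': np.float64(0.9985)}
[280.49404233 234.47223999] [280.09231105 210.72557496]
[244.67594321 224.01196902] [315.59206554 244.72222092] [291.96923264 200.09113461] [269.73571169 266.70554416]
```

View pics/w4.png

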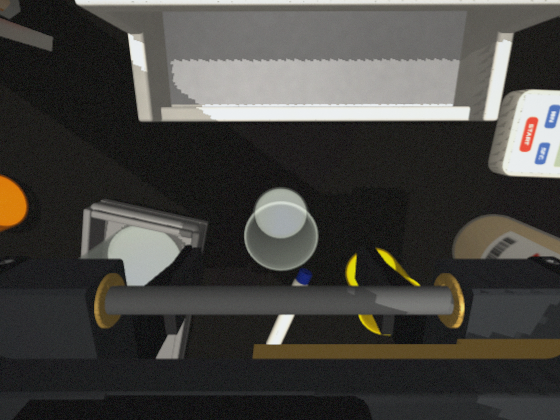

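Run:
```python
from h import *
a=load('w4')
g=lambda u,v,z:plane(a,(u,v),z)[:2]*1000
im=a['pixels'].astype(int).min(2)
for u in(250,400): print(u,im[95:128,u])
print(im[110,125:175]); print(im[110,460:505])
pts=[]
for u in range(180,460,14):
    v=135
    while im[v,u]<120: v-=1
    pts.append(g(u,v+.5,.032))
pts=np.array(pts);k=np.polyfit(pts[:,0],pts[:,1],1);print('ang',np.degrees(np.arctan(k[0])),'y@660',np.polyval(k,660))
c=[g(139,121,.05),g(497,121,.05)];print(c,np.linalg.norm(c[0]-c[1]),(c[0]+c[1])/2)
# header lower front edge / roof: rows
print(im[0:20,300])
```

```text
250 [181 183 182 185 182 183 182 182 180 213 232 214 220 233 236 236 237 237
 236 237 236 237 237 236 226 183  99  21  26  25  31  25  32]
400 [164 163 166 166 165 166 168 164 162 224 234 211 215 229 235 236 236 235
 236 235 235 235 235 228 212 144  61  17  28  22  25  27  19]
[ 23  24  22  18  24  19  15  23  10  24  25  27 103 152 167 169 169 173
 170 172 171 172 174 168 156 142 118  91  81  87  87  83  88  86  84  91
 152 172 173 173 173 175 174 174 175 175 176 174 176 173]
[234 235 234 234 234 234 234 235 232 199 125  93  95  97  94  92  93  93
  91  90  85  89  88 103 143 192 218 229 234 233 233 234 233 233 234 233
 232 228 196 119  84  91  98  97 102]
ang 17.30497274016999 y@660 -74.26914786964326
[array([ 548.60294363, -109.21030159]), array([775.65517347, -38.47012227])] 237.81692127441104 [662.12905855 -73.84021193]
[230 230 226 200 152 107  91  91  89  89  89 106 114 113 114 116 110 113
 116 116]
```

Call:
carry_out([
  [[0.0025,-0.0045,-0.01],0],
  [[0.0025,-0.0045,-0.04],0],
  [[0.0025,-0.0045,-0.06],0],
  [[0.0025,-0.0045,-0.071],0],
  [[0.0025,-0.0045,-0.071],0],
  [[0.0025,-0.0045,-0.071],0],
])

```text
time: 8.65
position: [0.6624, -0.1593, 0.0327]
tool_rot: [3.106, 0.472, -0.002]
ft_force: [-0.3, 1.4, -0.5]
grip_width: 0.995
```

Call:
carry_out([
  [[0,0,0],0],
  [[0,0,0],0],
  [[0,0,0],0],
  [[0,0,0],0],
  [[0,0,0],0],
  [[0,0,0],0],
  [[0,0,0],0],
  [[0,0,0],0],
], grip=0.5, squeeze=5)

```text
time: 9.45
position: [0.6628, -0.159, 0.0337]
tool_rot: [3.106, 0.473, 0.0]
ft_force: [0.2, -0.2, 0.9]
grip_width: 0.583
```

Call:
carry_out([
  [[0,0,0.02],0],
  [[0,0,0.05],0],
  [[0,0,0.09],0],
  [[0,0,0.13],0],
  [[-0.02,-0.04,0.13],-0.05],
  [[-0.046,-0.084,0.13],-0.1],
  [[-0.07,-0.126,0.13],-0.15],
  [[-0.0955,-0.166,0.13],-0.2],
  [[-0.0955,-0.166,0.13],-0.23],
  [[-0.0955,-0.166,0.09],-0.23],
  [[-0.0955,-0.166,0.05],-0.23],
  [[-0.0955,-0.166,0.03],-0.23],
  [[-0.0955,-0.166,0.022],-0.23],
  [[-0.0955,-0.166,0.022],-0.23],
  [[-0.0955,-0.166,0.022],-0.23],
])

```text
time: 10.95
position: [0.568, -0.3257, 0.0569]
tool_rot: [3.138, 0.113, 0.003]
ft_force: [0.1, -0.4, 0.8]
grip_width: 0.588
```

Run:
```python
from h import *
d=load('w2'); im=d['pixels'].astype(int).min(2)
for u in (225,235): print(u,im[245:275,u])
g=lambda u,v:np.round(plane(d,(u,v),.032)[:2]*1000,1)
print(g(225,266),g(318,266),g(225,258))
a=shot('wrist','w5');s=get_state(); print({k:np.round(s[k],4) for k in('time','position','tool_rot','ft_force','grip_width','joint_positions')})
```

```text
225 [ 79  80  81  83  84  87  90  92  93  95  96  98  98  99 101 106 107 106
 104  82  51  41  32  29  34  40  38  37  38  33]
235 [125 124 100  76  70  72  69  71  71  70  72  71  70  89 113 122 124 117
 113 106  70  40  31  34  39  32  31  36  36  38]
[ 528.6 -368.3] [ 608.7 -361.9] [ 528.4 -360.8]
{'time': np.float64(11.0), 'position': array([ 0.5683, -0.3258,  0.0574]), 'tool_rot': array([3.1381, 0.1131, 0.0041]), 'ft_force': array([ 0.5972, -0.7451, -0.8514]), 'grip_width': np.float64(0.5808), 'joint_positions': array([ 0.0454,  0.4985,  0.5656,  1.6383, -0.2938,  1.0877,  0.7649])}
```

Call:
carry_out([
  [[0,-0.003,-0.003],0],
  [[0,-0.007,-0.003],0],
  [[0,-0.01,-0.003],0],
  [[0,-0.012,-0.003],0],
  [[0,-0.014,-0.003],0],
  [[0,-0.016,-0.003],0],
  [[0,-0.018,-0.003],0],
  [[0,-0.02,-0.003],0],
  [[0,-0.022,-0.003],0],
  [[0,-0.024,-0.003],0],
  [[0,-0.026,-0.003],0],
  [[0,-0.028,-0.003],0],
  [[0,-0.028,-0.003],0],
  [[0,-0.028,-0.003],0],
])

```text
time: 12.4
position: [0.5672, -0.3531, 0.0526]
tool_rot: [3.139, 0.113, 0.0]
ft_force: [-0.2, 0.2, 0.2]
grip_width: 0.587
```

Run:
```python
from h import *
a=shot('wrist','w6');t=shot('top','t6');b=shot('side','s6')
s=get_state(); print({k:np.round(s[k],4) for k in('time','position','ft_force','grip_width')})
A=a['pixels'][120:280,150:410]; A=cv2.resize(A,None,fx=2,fy=2)
B=cv2.resize(b['pixels'][130:230,230:330],None,fx=3,fy=3,interpolation=cv2.INTER_CUBIC)
o=np.zeros((330,800,3),np.uint8);o[:320,:520]=A[:, :520];o[:300,522:800]=B[:,:278];cv2.imwrite('pics/c6.png',o)
```

```text
{'time': np.float64(12.55), 'position': array([ 0.5672, -0.353 ,  0.0526]), 'ft_force': array([-0.0077, -0.1284, -0.7205]), 'grip_width': np.float64(0.5835)}
```

View pics/c6.png

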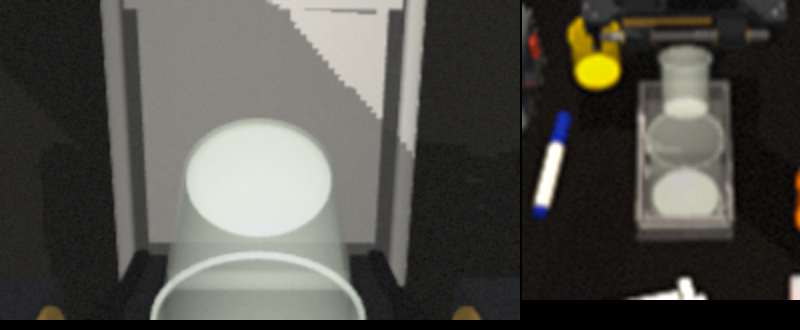

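Run:
```python
from h import *
a=load('w6');p=get_state()['position']
h=p+[-.0003,.004,.019]
for th in (15,20,25,30,35):
    c=np.cos(np.radians(th));s=np.sin(np.radians(th))
    print(th,proj(a,h+[0,.0527*s,-.0527*c]), proj(a,h+[0,-.0083*s+.026*c,.0083*c+.026*s]))
```

```text
15 [280.28259216 215.46544396] [282.60786207 239.49323551]
20 [280.79559515 209.58357905] [282.42454823 244.08732237]
25 [281.31075229 203.9133672 ] [282.20526886 249.01668198]
30 [281.82661821 198.48119235] [281.95151682 254.23391908]
35 [282.3415319  193.31682453] [281.66541641 259.68465727]
```

Call:
carry_out([
  [[0,-0.0015,0],0],
  [[0,-0.003,0],0],
  [[0,-0.003,0],0],
  [[0,-0.003,0],0],
  [[0,-0.003,0.005],0],
  [[0,-0.003,0.02],0],
  [[0,-0.003,0.05],0],
  [[0,-0.003,0.09],0],
  [[0,-0.003,0.12],0],
  [[0.014,0.035,0.12],0.04],
  [[0.029,0.075,0.12],0.08],
  [[0.044,0.115,0.12],0.12],
  [[0.058,0.155,0.12],0.16],
  [[0.073,0.195,0.12],0.2],
  [[0.088,0.235,0.12],0.23],
  [[0.098,0.265,0.12],0.23],
  [[0.098,0.268,0.11],0.23],
  [[0.098,0.268,0.09],0.23],
  [[0.098,0.268,0.07],0.23],
  [[0.098,0.268,0.07],0.23],
])

```text
time: 14.55
position: [0.663, -0.0857, 0.1203]
tool_rot: [-3.106, -0.471, 0.008]
ft_force: [-0.0, -0.1, -0.9]
grip_width: 0.584
```

Run:
```python
from h import *
a=shot('wrist','w7')
s=get_state(); print({k:np.round(s[k],4) for k in('time','position','tool_rot','ft_force','grip_width')})
p=s['position'];u=np.array([-.297,.955,0]);z=np.array([0,0,1.])
h=p+.004*u+.019*z
for th in (15,20,25,30,35):
    c=np.cos(np.radians(th));q=np.sin(np.radians(th)); ax=-q*u+c*z; nr=c*u+q*z
    f=h-.0527*ax; r=h+.0083*ax
    print(th,np.round([proj(a,f),proj(a,f+.026*nr),proj(a,r),proj(a,r+.026*nr)],1).tolist())
cv2.imwrite('pics/c7.png',cv2.resize(a['pixels'][60:280,140:420],None,fx=2.5,fy=2.5,interpolation=cv2.INTER_CUBIC))
```

```text
{'time': np.float64(14.6), 'position': array([ 0.6641, -0.0858,  0.1221]), 'tool_rot': array([ 3.1059,  0.4711, -0.0037]), 'ft_force': array([ 0.3527,  0.9173, -0.1887]), 'grip_width': np.float64(0.5871)}
15 [[280.7, 217.1], [280.8, 180.6], [280.9, 285.6], [281.0, 242.0]]
20 [[280.7, 211.2], [280.8, 175.5], [280.9, 286.6], [281.0, 246.6]]
25 [[280.8, 205.4], [280.9, 170.8], [280.9, 287.6], [281.0, 251.6]]
30 [[280.8, 200.0], [280.9, 166.5], [280.9, 288.4], [281.1, 257.0]]
35 [[280.8, 194.8], [280.9, 162.8], [280.9, 289.1], [281.1, 262.5]]
```

View pics/c7.png

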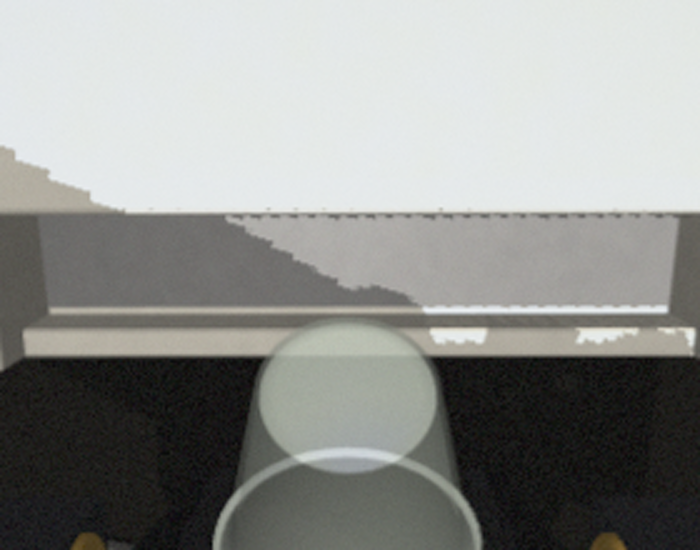

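Call:
carry_out([
  [[0,-0.01,0.03],0],
  [[0,-0.02,0.05],0],
  [[-0.01,-0.05,0.05],-0.04],
  [[-0.025,-0.09,0.05],-0.08],
  [[-0.04,-0.13,0.05],-0.12],
  [[-0.055,-0.17,0.05],-0.16],
  [[-0.075,-0.21,0.05],-0.2],
  [[-0.098,-0.248,0.05],-0.23],
  [[-0.098,-0.248,0.03],-0.23],
  [[-0.098,-0.248,-0.01],-0.23],
  [[-0.098,-0.248,-0.045],-0.23],
  [[-0.098,-0.248,-0.065],-0.23],
  [[-0.098,-0.248,-0.07],-0.23],
  [[-0.098,-0.25,-0.07],-0.23],
  [[-0.098,-0.253,-0.07],-0.23],
  [[-0.098,-0.256,-0.07],-0.23],
  [[-0.098,-0.259,-0.07],-0.23],
  [[-0.098,-0.262,-0.07],-0.23],
  [[-0.098,-0.265,-0.07],-0.23],
  [[-0.098,-0.268,-0.07],-0.23],
])

```text
time: 16.6
position: [0.5674, -0.3532, 0.0528]
tool_rot: [-3.139, -0.113, -0.001]
ft_force: [0.6, 1.0, 0.1]
grip_width: 0.585
```

Call:
carry_out([
  [[0,-0.002,0],0],
  [[0,-0.004,0],0],
  [[0,-0.005,0],0],
  [[0,-0.006,0],0],
  [[0,-0.006,0],0],
])

```text
time: 17.1
position: [0.5672, -0.3592, 0.0526]
tool_rot: [3.139, 0.113, 0.0]
ft_force: [0.0, 0.3, 0.1]
grip_width: 0.585
```

Call:
carry_out([
  [[0,0,0],0],
  [[0,0,0],0],
  [[0,0,0],0],
  [[0,0,0],0],
  [[0,0,0.002],0],
  [[0,0,0.006],0],
  [[0,0,0.012],0],
  [[0,0,0.02],0],
  [[0,0,0.02],0],
], squeeze=25, grip=1)

```text
time: 18.0
position: [0.568, -0.36, 0.0745]
tool_rot: [3.138, 0.113, 0.004]
ft_force: [0.5, -0.8, -1.1]
grip_width: 0.579
```

```bash
cat > tilt.py <<'E'
from h import *
def pred(a,p,u):
    u=np.array(u);z=np.array([0,0,1.]);h=p+.004*u+.019*z
    for th in (10,15,20,25,30,35):
        c=np.cos(np.radians(th));q=np.sin(np.radians(th)); ax=-q*u+c*z; nr=c*u+q*z
        f=h-.0527*ax; r=h+.0083*ax
        print(th,[round(float(proj(a,x)[1]),1) for x in (f,f+.026*nr,f-.026*nr,r+.026*nr)])
def prof(a,u=279,v0=150,v1=275): print(a['pixels'].astype(int).sum(2)[v0:v1,u-2:u+3].mean(1).astype(int).tolist())
E
python3 - <<'E'
from tilt import *
a=shot('wrist','w8');s=get_state(); print({k:np.round(s[k],4) for k in('time','position','tool_rot','ft_force','grip_width')})
pred(a,s['position'],(-.073,.997,0)); prof(a)
print('w6');prof(load('w6'))
E
```

```text
{'time': np.float64(18.05), 'position': array([ 0.5678, -0.3596,  0.0738]), 'tool_rot': array([3.1384e+00, 1.1290e-01, 2.9000e-03]), 'ft_force': array([ 0.1957,  0.5513, -0.7166]), 'grip_width': np.float64(0.5845)}
10 [220.7, 183.9, 253.7, 234.2]
15 [214.7, 178.4, 246.4, 238.4]
20 [208.8, 173.4, 239.1, 243.0]
25 [203.1, 168.7, 232.0, 247.9]
30 [197.7, 164.5, 225.0, 253.1]
35 [192.5, 160.7, 218.2, 258.5]
[399, 400, 401, 400, 398, 398, 399, 399, 397, 402, 398, 397, 400, 399, 400, 399, 400, 399, 401, 400, 399, 399, 412, 542, 584, 585, 615, 650, 660, 661, 662, 663, 665, 665, 668, 666, 669, 669, 671, 673, 674, 675, 678, 677, 680, 680, 683, 683, 687, 687, 689, 687, 689, 690, 690, 691, 691, 692, 692, 693, 692, 693, 695, 695, 695, 697, 697, 697, 699, 697, 700, 698, 689, 684, 686, 689, 685, 688, 659, 604, 585, 586, 593, 601, 610, 614, 611, 612, 611, 611, 606, 604, 582, 570, 570, 569, 570, 568, 572, 568, 555, 538, 658, 686, 686, 640, 531, 491, 493, 496, 496, 497, 498, 500, 501, 500, 503, 503, 504, 502, 507, 506, 505, 508, 512]
w6
[398, 400, 399, 398, 398, 395, 399, 397, 395, 400, 398, 398, 398, 399, 398, 398, 395, 397, 396, 399, 399, 400, 398, 400, 401, 400, 398, 400, 397, 502, 537, 557, 610, 642, 660, 664, 664, 665, 666, 667, 668, 670, 670, 671, 672, 672, 673, 675, 675, 676, 676, 679, 680, 682, 682, 682, 680, 684, 685, 687, 685, 686, 687, 688, 688, 687, 687, 687, 686, 687, 685, 687, 687, 686, 687, 688, 687, 688, 688, 688, 687, 687, 688, 689, 688, 687, 686, 687, 606, 547, 548, 526, 523, 519, 514, 568, 654, 670, 671, 568, 493, 486, 490, 493, 498, 520, 542, 559, 564, 561, 560, 559, 550, 546, 516, 468, 457, 456, 460, 460, 462, 464, 459, 466, 466]
```

Call:
carry_out([
  [[0,0,0.03],0],
  [[0,0,0.06],0],
  [[0,0,0.09],0],
  [[0,0,0.1],0],
  [[0.014,0.038,0.1],0.04],
  [[0.029,0.08,0.1],0.08],
  [[0.044,0.12,0.1],0.12],
  [[0.058,0.16,0.1],0.16],
  [[0.073,0.2,0.1],0.2],
  [[0.088,0.24,0.1],0.23],
  [[0.095,0.265,0.1],0.23],
  [[0.097,0.2765,0.09],0.23],
  [[0.097,0.2765,0.07],0.23],
  [[0.097,0.2765,0.05],0.23],
  [[0.097,0.2765,0.039],0.23],
  [[0.097,0.2765,0.039],0.23],
  [[0.097,0.2765,0.039],0.23],
])

```text
time: 19.75
position: [0.664, -0.0836, 0.1116]
tool_rot: [3.106, 0.471, -0.0]
ft_force: [-0.1, 0.9, -0.9]
grip_width: 0.578
```

Run:
```python
from tilt import *
a=shot('wrist','w9');s=get_state(); print({k:np.round(s[k],4) for k in('time','position','tool_rot','ft_force','grip_width')})
pred(a,s['position'],(-.297,.955,0)); prof(a,279,100)
F=np.array([.662,-.0737,0]);u=np.array([-.297,.955,0]);print('X tcp',((s['position']-F)@u)*1000-51.5)
pr=lambda X,z:np.round(proj(a,F+u*(X+51.5)/1000+[0,0,z/1000]),1)
print('lip out/in, header low, roof edge',pr(-51.5,32),pr(-41.5,32),pr(.5,90),pr(.5,102))
for u_ in(180,380): print(a['pixels'].astype(int).sum(2)[100:230,u_].tolist())
```

```text
{'time': np.float64(19.8), 'position': array([ 0.6646, -0.0834,  0.1123]), 'tool_rot': array([3.1055e+00, 4.7100e-01, 1.9000e-03]), 'ft_force': array([ 0.3439,  0.3222, -0.7572]), 'grip_width': np.float64(0.584)}
10 [222.1, 185.0, 255.2, 236.1]
15 [216.0, 179.6, 247.8, 240.4]
20 [210.1, 174.5, 240.5, 245.0]
25 [204.4, 169.8, 233.4, 250.0]
30 [198.9, 165.5, 226.4, 255.3]
35 [193.7, 161.8, 219.5, 260.8]
[691, 693, 693, 691, 693, 693, 693, 692, 692, 691, 693, 694, 692, 692, 694, 692, 693, 694, 694, 695, 694, 696, 696, 695, 695, 696, 694, 695, 695, 696, 695, 696, 696, 695, 696, 697, 697, 696, 697, 696, 697, 697, 695, 697, 697, 697, 696, 680, 658, 516, 497, 517, 516, 516, 513, 514, 515, 518, 515, 513, 513, 513, 512, 512, 512, 444, 389, 347, 332, 333, 335, 337, 334, 428, 457, 457, 471, 503, 514, 518, 516, 520, 524, 526, 525, 531, 547, 558, 563, 541, 530, 531, 535, 536, 538, 550, 567, 577, 580, 581, 584, 585, 586, 587, 588, 587, 577, 537, 519, 523, 520, 524, 523, 524, 524, 528, 528, 531, 528, 525, 532, 532, 534, 535, 536, 538, 533, 535, 501, 447, 434, 437, 434, 436, 438, 441, 438, 436, 438,
[... 854 characters left out ...]
61, 71, 48, 83, 30, 51, 89, 74, 80, 61, 58, 59, 83, 79, 91, 89, 84, 89]
[691, 694, 692, 691, 693, 691, 688, 693, 691, 687, 691, 689, 689, 689, 687, 690, 690, 692, 689, 694, 695, 693, 694, 690, 693, 692, 695, 694, 692, 695, 693, 695, 694, 697, 691, 693, 693, 693, 696, 698, 693, 695, 693, 693, 698, 697, 692, 677, 648, 460, 444, 476, 482, 485, 479, 475, 475, 477, 482, 475, 484, 470, 473, 473, 476, 469, 466, 469, 469, 470, 479, 471, 478, 470, 478, 476, 477, 466, 476, 475, 480, 479, 480, 483, 483, 487, 512, 667, 631, 421, 311, 323, 330, 335, 325, 549, 609, 585, 563, 518, 503, 502, 499, 501, 503, 480, 334, 163, 71, 71, 62, 44, 59, 86, 59, 49, 34, 80, 41, 74, 70, 59, 62, 66, 30, 82, 64, 69, 75, 51]
```

Call:
carry_out([
  [[-0.001,0.003,-0.006],0],
  [[-0.0019,0.006,-0.012],0],
  [[-0.0028,0.009,-0.018],0],
  [[-0.0037,0.012,-0.024],0],
  [[-0.0047,0.015,-0.03],0],
  [[-0.0056,0.018,-0.036],0],
  [[-0.0065,0.021,-0.042],0],
  [[-0.0074,0.024,-0.048],0],
  [[-0.0084,0.027,-0.054],0],
  [[-0.0093,0.03,-0.06],0],
  [[-0.0093,0.03,-0.06],0],
  [[-0.0093,0.03,-0.06],0],
])

```text
time: 21.0
position: [0.6549, -0.0526, 0.0515]
tool_rot: [3.106, 0.473, -0.0]
ft_force: [0.2, -0.5, -1.3]
grip_width: 0.582
```

Run:
```python
from tilt import *
a=shot('wrist','w10');s=get_state(); print({k:np.round(s[k],4) for k in('time','position','tool_rot','ft_force','grip_width')})
pred(a,s['position'],(-.297,.955,0)); prof(a,279,140)
F=np.array([.662,-.0737,0]);u=np.array([-.297,.955,0]);print('X tcp',((s['position']-F)@u)*1000-51.5)
```

```text
{'time': np.float64(21.05), 'position': array([ 0.6551, -0.0528,  0.0518]), 'tool_rot': array([3.1056e+00, 4.7240e-01, 9.0000e-04]), 'ft_force': array([ 0.6234, -0.3956, -1.4635]), 'grip_width': np.float64(0.5782)}
10 [222.3, 185.3, 255.3, 236.3]
15 [216.2, 179.9, 247.9, 240.6]
20 [210.3, 174.8, 240.7, 245.2]
25 [204.6, 170.1, 233.5, 250.1]
30 [199.2, 165.9, 226.5, 255.4]
35 [194.0, 162.2, 219.7, 260.9]
[680, 677, 678, 679, 679, 679, 678, 680, 682, 679, 680, 678, 680, 680, 682, 680, 680, 682, 681, 680, 680, 680, 681, 679, 678, 680, 677, 678, 679, 679, 680, 678, 678, 678, 679, 677, 680, 679, 679, 679, 680, 679, 678, 681, 680, 681, 679, 680, 678, 679, 680, 679, 680, 681, 678, 679, 678, 680, 680, 679, 682, 679, 678, 679, 679, 678, 681, 681, 681, 679, 682, 682, 682, 683, 682, 683, 682, 682, 683, 682, 682, 680, 682, 682, 680, 682, 681, 683, 683, 682, 683, 683, 684, 632, 535, 493, 488, 492, 491, 496, 497, 492, 492, 491, 495, 487, 462, 426, 461, 490, 476, 459, 540, 567, 570, 532, 476, 457, 460, 457, 458, 463, 460, 462, 462, 467, 490, 518, 533, 541, 545, 543, 547, 548, 548]
X tcp -29.490028070284122
```

Call:
carry_out([
  [[0,0,-0.0015],0],
  [[0,0,-0.003],0],
  [[-0.001,0.003,-0.003],0],
  [[-0.002,0.0065,-0.003],0],
  [[-0.003,0.01,-0.003],0],
  [[-0.004,0.013,-0.003],0],
  [[-0.004,0.013,-0.003],0],
  [[-0.004,0.013,-0.003],0],
])

```text
time: 21.85
position: [0.6509, -0.0394, 0.0487]
tool_rot: [3.106, 0.473, 0.0]
ft_force: [0.1, 0.1, -0.5]
grip_width: 0.575
```

Call:
carry_out([
  [[0,0,0],0],
  [[0,0,0],0],
  [[0,0,0],0],
  [[0,0,0],0],
  [[0,0,0],0],
  [[0,0,0],0],
], squeeze=3)

```text
time: 22.45
position: [0.6509, -0.0396, 0.0486]
tool_rot: [-3.106, -0.472, -0.0]
ft_force: [-0.6, 0.8, -0.7]
grip_width: 0.588
```

```bash
cat >> tilt.py <<'E'
def chk(tag):
    a=shot('wrist',tag);s=get_state(); print({k:np.round(s[k],4) for k in('time','position','ft_force','grip_width')})
    F=np.array([.662,-.0737,0]);u=np.array([-.297,.955,0]);print('X hinge',((s['position']-F)@u)*1000-47.5,'z',s['position'][2]*1000+19)
    p=s['position'];z=np.array([0,0,1.]);h=p+.004*u+.019*z
    for th in (-5,0,5,10,15,20,25,30):
        c=np.cos(np.radians(th));q=np.sin(np.radians(th)); r=h+.0083*(-q*u+c*z)+.026*(c*u+q*z); print(th,round(float(proj(a,r)[1]),1),end='; ')
    print('\n200-270',a['pixels'].astype(int).sum(2)[205:275,277:282].mean(1).astype(int).tolist())
E
python3 -c "
from tilt import *
chk('w11')"
```

```text
{'time': np.float64(22.5), 'position': array([ 0.6509, -0.0396,  0.0486]), 'ft_force': array([ 0.1766,  0.0892, -0.5201]), 'grip_width': np.float64(0.5874)}
X hinge -11.631703621933696 z 67.58592617196683
-5 225.3; 0 228.2; 5 231.6; 10 235.4; 15 239.6; 20 244.3; 25 249.2; 30 254.4; 
200-270 [693, 693, 693, 693, 693, 693, 693, 693, 694, 693, 693, 693, 694, 694, 693, 695, 694, 695, 695, 694, 693, 693, 693, 693, 694, 696, 695, 693, 694, 693, 693, 694, 693, 693, 629, 532, 504, 500, 505, 507, 503, 509, 508, 510, 514, 512, 511, 513, 513, 512, 511, 510, 512, 511, 510, 511, 510, 513, 509, 509, 511, 511, 507, 509, 509, 511, 511, 514, 511, 510]
```

Call:
carry_out([
  [[0.0006,-0.002,0],0],
  [[0.0012,-0.004,0],0],
  [[0.0012,-0.004,0],0],
  [[0.0012,-0.004,0],0],
])

```text
time: 22.9
position: [0.6521, -0.0438, 0.0486]
tool_rot: [3.106, 0.472, 0.0]
ft_force: [0.2, 0.4, -0.7]
grip_width: 0.585
```

```bash
python3 -c "
from tilt import *
chk('w12')
a=load('w12');b=shot('side','s12')
o=np.zeros((560,760,3),np.uint8)
A=cv2.resize(a['pixels'][190:290,180:380],None,fx=3.8,fy=3.8,interpolation=cv2.INTER_CUBIC);o[:380]=A
B=cv2.resize(b['pixels'][215:285,190:305],None,fx=2.5,fy=2.5);o[385:385+B.shape[0],:B.shape[1]]=B
cv2.imwrite('pics/c12.png',o)"
```

```text
{'time': np.float64(22.95), 'position': array([ 0.6521, -0.0436,  0.0486]), 'ft_force': array([ 0.0203,  0.7152, -0.2227]), 'grip_width': np.float64(0.5897)}
X hinge -15.844200942656482 z 67.58879440893111
-5 225.0; 0 227.9; 5 231.3; 10 235.1; 15 239.3; 20 243.9; 25 248.9; 30 254.1; 
200-270 [694, 693, 693, 693, 694, 693, 693, 695, 694, 693, 695, 695, 693, 694, 695, 693, 694, 695, 694, 694, 693, 694, 693, 694, 695, 694, 695, 694, 695, 696, 696, 696, 696, 649, 556, 510, 512, 513, 509, 512, 509, 513, 508, 507, 510, 513, 510, 511, 506, 512, 508, 512, 511, 507, 508, 508, 511, 508, 510, 510, 508, 510, 507, 510, 506, 504, 477, 437, 409, 398]
```

View pics/c12.png

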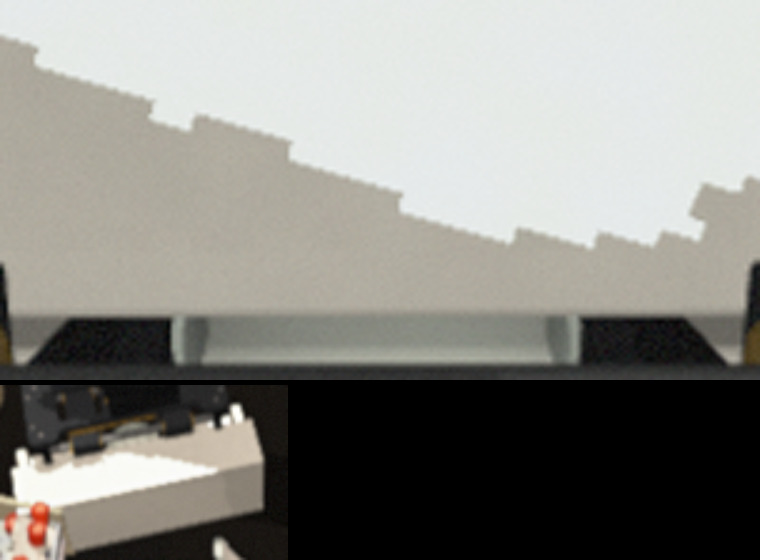

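Call:
carry_out([
  [[0,0,-0.0005],0],
  [[0,0,-0.001],0],
  [[0,0,-0.0015],0],
  [[0,0,-0.002],0],
  [[0,0,-0.002],0],
])

```text
time: 23.5
position: [0.652, -0.0435, 0.0465]
tool_rot: [-3.106, -0.473, 0.0]
ft_force: [-0.7, 0.3, -1.1]
grip_width: 0.584
```

Call:
carry_out([
  [[0,0,-0.0005],0],
  [[0,0,-0.001],0],
  [[0,0,-0.0015],0],
  [[0,0,-0.0015],0],
])

```text
time: 23.9
position: [0.652, -0.0436, 0.045]
tool_rot: [3.106, 0.473, -0.0]
ft_force: [0.8, 0.5, -1.3]
grip_width: 0.586
```

Call:
carry_out([
  [[0,0,-0.0005],0],
  [[0,0,-0.001],0],
  [[0,0,-0.001],0],
  [[0,0,-0.001],0],
])

```text
time: 24.3
position: [0.6522, -0.0435, 0.0443]
tool_rot: [3.106, 0.473, 0.001]
ft_force: [0.7, 0.5, 1.7]
grip_width: 0.585
```

Call:
carry_out([
  [[-0.0003,0.001,-0.0005],0],
  [[-0.0006,0.002,-0.0009],0],
  [[-0.0009,0.003,-0.0014],0],
  [[-0.0012,0.004,-0.0019],0],
  [[-0.0012,0.004,-0.0019],0],
  [[-0.0012,0.004,-0.0019],0],
])

```text
time: 24.9
position: [0.651, -0.0393, 0.0424]
tool_rot: [-3.106, -0.473, -0.001]
ft_force: [-1.0, 1.4, 4.2]
grip_width: 0.585
```

Call:
carry_out([
  [[-0.0003,0.001,-0.0004],0],
  [[-0.0006,0.002,-0.0008],0],
  [[-0.0006,0.002,-0.0008],0],
  [[-0.0006,0.002,-0.0008],0],
])

```text
time: 25.3
position: [0.6503, -0.0374, 0.0414]
tool_rot: [-3.106, -0.473, -0.0]
ft_force: [-0.9, 0.7, 3.2]
grip_width: 0.588
```

Call:
carry_out([
  [[0,0,-0.0005],0],
  [[0,0,-0.0008],0],
  [[0,0,-0.0008],0],
])

```text
time: 25.6
position: [0.6503, -0.0376, 0.0405]
tool_rot: [3.106, 0.473, 0.0]
ft_force: [0.2, 1.8, 3.4]
grip_width: 0.589
```

Call:
carry_out([
  [[0,0,0.0005],0],
  [[0,0,0.0008],0],
  [[0,0,0.0008],0],
])

```text
time: 25.9
position: [0.6497, -0.038, 0.0407]
tool_rot: [3.105, 0.472, -0.002]
ft_force: [0.1, -0.2, -1.2]
grip_width: 0.579
```

Call:
carry_out([
  [[0,0,0],0],
  [[0,0,0],0],
  [[0,0,0],0],
  [[0,0,0],0],
  [[0,0,0],0],
  [[0,0,0],0],
], grip=-0.6)

```text
time: 26.5
position: [0.6503, -0.0376, 0.0414]
tool_rot: [3.106, 0.473, 0.0]
ft_force: [0.1, 0.3, 0.4]
grip_width: 0.794
```

Call:
carry_out([
  [[0,0,0.01],0],
  [[0,0,0.03],0],
  [[0,0,0.06],0],
  [[0,0,0.1],0],
  [[0,0,0.14],0],
  [[0,0,0.18],0],
  [[0.02,-0.05,0.2],0],
  [[0.02,-0.09,0.2],0],
  [[0.02,-0.12,0.2],0],
  [[0.02,-0.12,0.2],0],
  [[0.02,-0.12,0.2],0],
])

```text
time: 27.6
position: [0.6701, -0.1584, 0.242]
tool_rot: [-3.106, -0.469, -0.001]
ft_force: [0.8, -0.0, 1.2]
grip_width: 0.801
```

```bash
python3 -c "
from h import *
a=shot('wrist','w14');b=shot('side','s14');t=shot('top','t14')
s=get_state(); print({k:np.round(s[k],4) for k in('time','position','ft_force','grip_width')})
F=np.array([.662,-.0737,0]);u=np.array([-.297,.955,0])
c=F+u*(.0515-.0095)
for z in(.010,.069): print(z,[np.round(proj(a,c+[0,0,z]+d),1).tolist() for d in (0*u,.026*u,-.026*u)])
o=np.zeros((590,800,3),np.uint8)
A=cv2.resize(a['pixels'][0:260,100:460],None,fx=1.5,fy=1.5);o[:390,:540]=A
q=proj(b,c+[0,0,.03]).astype(int)
B=cv2.resize(t['pixels'][60:320,160:420],None,fx=1,fy=1);o[:260,540:800]=B
q=proj(a,c).astype(int);print(q);C=a['pixels'][max(q[1]-45,0):q[1]+45,max(q[0]-90,0):q[0]+90];C=cv2.resize(C,None,fx=2.2,fy=2.2,interpolation=cv2.INTER_CUBIC);o[392:392+min(198,C.shape[0]),:C.shape[1]]=C[:198]
cv2.imwrite('pics/c14.png',o)"
```

```text
{'time': np.float64(27.75), 'position': array([ 0.6707, -0.1552,  0.2415]), 'ft_force': array([ 0.0852, -0.0967, -0.5955]), 'grip_width': np.float64(0.8033)}
0.01 [[293.5, 76.2], [293.7, 51.5], [293.2, 99.9]]
0.069 [[296.2, 68.4], [296.6, 38.9], [295.9, 96.5]]
[293  77]
```

View pics/c14.png

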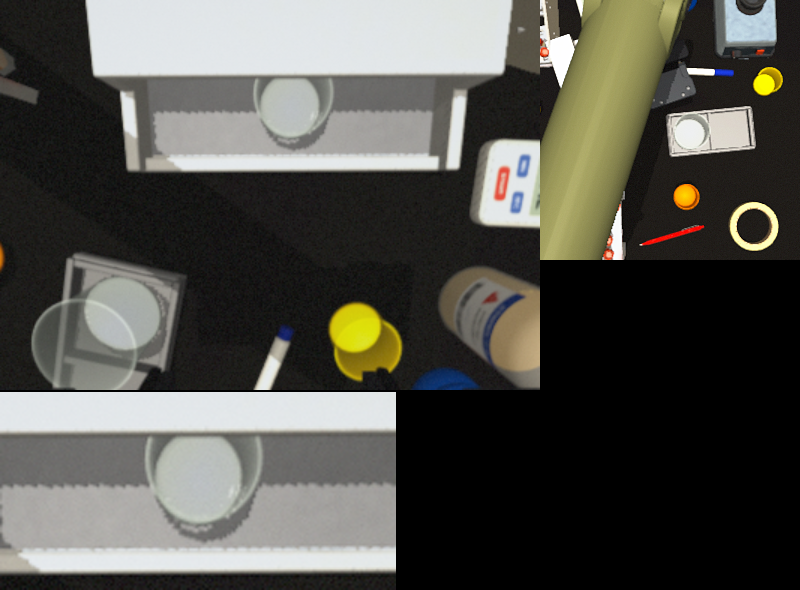

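Call:
carry_out([
  [[0,0,0],0],
  [[0,0,0],0],
  [[0,0,0],0],
  [[0,0,0],0],
  [[0,0,0],0],
  [[0,0,0],0],
])

```text
time: 28.35
position: [0.6703, -0.1576, 0.2414]
tool_rot: [3.106, 0.472, 0.0]
ft_force: [0.5, 0.1, 0.3]
grip_width: 0.798
```

```bash
python3 -c "
from h import *
a=shot('wrist','w15')
F=np.array([.662,-.0737,0]);u=np.array([-.297,.955,0]);w=np.array([.955,.297,0])
# front-most silhouette, upright model at trial X
for n in('w14','w15'):
    im=load(n)['pixels'].astype(int).sum(2); print(n,im[60:112,291].tolist())
for X in(-9.5,-5): 
    c=F+u*(51.5+X)/1000; print(X,[np.round(proj(a,c-.026*u+[0,0,z])[1],1) for z in(.008,.069)],[np.round(proj(a,c+s*.026*w+[0,0,.069])[0],1) for s in(-1,1)])
p={k:np.round(v,3) for k,v in get_state().items() if k in('time','position')};print(p)
b=cv2.absdiff(load('t0')['pixels'],load('t14')['pixels'])[:,345:440].max(2)
print('bystander diff (marker/yellow/tape side)',(b>60).sum(), [tuple(map(int,x)) for x in np.argwhere(b>60)[::40]][:10])
"
```

```text
w14 [571, 569, 562, 567, 572, 564, 572, 570, 575, 570, 575, 566, 571, 572, 581, 578, 570, 568, 573, 567, 572, 563, 570, 575, 568, 570, 568, 570, 587, 587, 560, 473, 418, 434, 487, 452, 354, 333, 388, 462, 507, 515, 522, 643, 637, 671, 697, 696, 697, 700, 698, 692]
w15 [567, 566, 566, 560, 568, 565, 567, 570, 575, 568, 578, 573, 570, 569, 576, 565, 571, 572, 575, 573, 569, 568, 565, 562, 568, 575, 565, 561, 568, 593, 591, 579, 489, 389, 397, 482, 480, 371, 328, 326, 469, 521, 518, 507, 663, 592, 645, 692, 697, 695, 697, 696]
-9.5 [np.float64(100.6), np.float64(97.2)] [np.float64(269.7), np.float64(322.7)]
-5 [np.float64(96.6), np.float64(92.5)] [np.float64(269.7), np.float64(322.9)]
{'time': np.float64(28.4), 'position': array([ 0.67 , -0.158,  0.241])}
bystander diff (marker/yellow/tape side) 100 [(174, 3), (179, 13), (189, 17)]
```

```bash
python3 -c "
from bench import ticket
print(ticket.close_job())"
```

```text
the job is handed in; nothing more can be done
None
```

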